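# Put the right press weights on three glued-up blanks

### The arm

A 6-joint arm with a two-finger parallel gripper is mounted at the origin on the work surface. World frame = base frame: x ahead of the robot, y to its left, z up, the work surface at z = 0. Lengths are in mm, angles in rad, forces in N, time in s.
With the tool pointing down it reaches from about 250 to 725 mm from the base axis. Payload 4 kg.
Tool frame: the origin (TCP) lies midway between the tips of the shut fingers; the grasp point (between the pads) lies 19 mm behind it; z points along the fingers, y is the direction in which the jaws open and shut (so a half turn about z gives the same grasp; the last joint's range is limited). The gripper opens to 85 mm and grips with 20 to 120 N. Pads are 22 mm wide; open, the fingers measure 114 mm over their backs; the gripper's body (76 mm by 85 mm) begins 54 mm behind the grasp point. The pads swing forward as they close: fully open they stand 13 mm farther back than shut.
Start: joints at [1.202, 0.241, 0.005, 1.335, 0, 1.571], TCP at [180.246, 466.38, 231.306] pointing down, gripper open.
Joint ranges: [-2.72, 2.72], [-1.05, 1.87], [-1.09, 1.28], [-1.99, 2.15], [-1.42, 1.44], [-3.14, 3.14]. Speed limits (rad/s): [2.79, 2.79, 3.14, 3.14, 3.14, 3.14].

### API

Orientations are given as a unit quaternion [x, y, z, w].
In Python, from plant import arm gives the robot as it stands.
- The arm moves only by the shell command python3 -m creep 'ROWS' [FORCE]. ROWS is JSON, a list that holds one entry, the list of rows, each a list of 7 numbers: the shift along the world's x, y, z in mm, then the turn, a rotation vector about the world's x, y, z in degrees, then the opening, from 0 (shut) to 1 (fully open). A call has exactly 10 rows; each row shifts and turns the commanded pose from where the row before left it; what a row does not reach is not made up. A row lasts 1/10 s, in which the tool goes at most 50 mm and 8.59 degrees, less where a joint would pass 70% of its speed; a pose out of reach is approached as far as the arm can. A call with a gripper value outside its range is refused whole. The fingers move at their own pace and stop on an object; FORCE is the grip in N (left out, the last holds). Time passes only in rows, so rows that do not move let the fingers close, or fill a call up. It gives the time, the measured TCP pose, the force and the opening at its end, in the units of the state.
- arm.get_obs(): the state, without advancing time (a new reading comes with each control period).
- arm.snapshot(name): name is "scene" or "top" or "wrist"; returns the picture (384x512x3 uint8, red, green, blue); there is no depth.
- arm.camera_params(name): a dict with "vfov" (degrees; the focal length in pixels is half the picture's height over the tangent of half this angle, whatever the lens; pixels are square), "cx", "cy" (the principal point, pixels), "k1" (the pictures are not rectified: a ray, as slopes to the right and down, at radius r is drawn at 1 + k1 r^2 times it, then the intrinsics apply), "world_to_cam" (4x4, takes a point from world to camera coordinates). Camera axes: x right, y up, looking along -z (the intrinsics and any distortion apply to the point x, -y, -z); pixel columns grow to the right and rows downward; lengths in mm; the calibration is good to about 2 mm. A picture is of the moment at which its call begins: read the wrist's pose just before it. camera_params takes no time and is no camera call; for the wrist camera it gives the pose at the moment of the call.
- arm.hand_in(): hands the job in, once; it reports no verdict.
The state is a dict: "t": time; "qpos": joint angles; "qd": joint speeds; "joint_efforts": joint torques, N m; "tcp_pos": TCP position; "orientation": TCP orientation; "wrist_force": force on the tool from outside, world axes, zero at the start; "torque": the same for the moment, N m; "opening": opening from 0.0 (shut) to 1.0 (fully open).
Only numpy, scipy, OpenCV 4.12 (cv2) and the standard library are available. Lean on these libraries where they do the work, as an engineer would, in place of code of your own. Each camera call takes 0.05 s, during which the arm holds its last target. There are 200 camera calls.

### The job

Three glued-up wood blanks must be pressed: the two steel weights have been put on the wrong ones, so swap them (the empty cork mat, or any free spot, can hold one meanwhile) so that the larger round weight ends on the long blank and the smaller square weight on the square blank. The round blank still needs its weight: lift the identical closed tins to find the full one and stand it on the round blank, leaving the two empty tins standing where they were. Set every weight down gently, upright and in the middle of its blank.

Things in the scene. Friction and masses are not known exactly. Their poses are not given: they have to be found in the camera images.
- weight_round: The larger press weight: dark steel disc 60 mm in diameter, 30 mm tall, with an upright round grip post 22 mm in diameter on its centre, from 30 to 70 mm above its underside; 0.64 to 0.86 kg. Starts upright on the square blank. Origin: centre of the underside, z up.
- weight_square: The smaller press weight: dark steel block 42 x 42 mm, 24 mm tall, with an upright round grip post 22 mm in diameter on its centre, from 24 to 64 mm above its underside; 0.30 to 0.40 kg. Starts upright on the long blank. Origin: centre of the underside, z up; x and y along its sides.
- tin_a: One of three identical closed metal tins, upright pale cylinder 52 mm in diameter with a flat dark lid pressed on, 70 mm tall in all, standing on the bench. One of the three is full (0.65 to 0.85 kg), the other two are empty (0.10 to 0.14 kg); only lifting tells. Origin: centre of the underside, z up.
- tin_b: One of three identical closed metal tins, upright pale cylinder 52 mm in diameter with a flat dark lid pressed on, 70 mm tall in all, standing on the bench. One of the three is full (0.65 to 0.85 kg), the other two are empty (0.10 to 0.14 kg); only lifting tells. Origin: centre of the underside, z up.
- tin_c: One of three identical closed metal tins, upright pale cylinder 52 mm in diameter with a flat dark lid pressed on, 70 mm tall in all, standing on the bench. One of the three is full (0.65 to 0.85 kg), the other two are empty (0.10 to 0.14 kg); only lifting tells. Origin: centre of the underside, z up.
- blank_long: The long blank: rectangle 120 mm (x) by 70 mm (y), caul 6 mm wider all round. Two wood layers, dark below and light on top, lying on a plywood caul that is fixed to the bench and cannot shift; flat top face 26 mm above the bench. Origin: centre of the underside, on the bench. 
- blank_square: The square blank: 66 x 66 mm, caul 6 mm wider all round. Two wood layers, dark below and light on top, lying on a plywood caul that is fixed to the bench and cannot shift; flat top face 26 mm above the bench. Origin: centre of the underside, on the bench. 
- blank_round: The round blank: disc 80 mm in diameter, caul 92 mm in diameter; nothing on it at the start. Two wood layers, dark below and light on top, lying on a plywood caul that is fixed to the bench and cannot shift; flat top face 26 mm above the bench. Origin: centre of the underside, on the bench. 
- cork_mat: Empty cork mat 100 x 100 mm, 4 mm thick, fixed to the bench, free for parking something. Origin: centre of the underside.
Mind the look-alikes: they are no part of the job. What is shaped like the tin_a but green or orange is not meant.

How it is judged (in metres and radians):
At the end, for the whole second after the job is handed in: Round weight on the long blank, square weight on the square blank, full tin (pressing with over 4 N) on the round blank: upright (0.08 rad), at rest, within 12 mm of the blank's centre and 4 mm of its top face. Empty tins upright, at rest, within 40 mm of their starts (horizontal distance between weight_round and blank_long below 0.012 m and z of weight_round in the frame of blank_long between 0.022 and 0.03 m and angle between each of weight_round, weight_square's own z axis and vertical below 0.08 rad and linear speed of each of weight_round, weight_square below 0.02 m/s and horizontal distance between weight_square and blank_square below 0.012 m and z of weight_square in the frame of blank_square between 0.022 and 0.03 m and ((horizontal distance between tin_a and blank_round below 0.012 m and z of tin_a in the frame of blank_round between 0.022 and 0.03 m and angle between each of tin_a, tin_b, tin_c's own z axis and vertical below 0.08 rad and linear speed of each of tin_a, tin_b, tin_c below 0.02 m/s and contact force between tin_a and blank_round above 4 N and distance of each of tin_b, tin_c from where it was at the start of the episode below 0.04 m) or (horizontal distance between tin_b and blank_round below 0.012 m and z of tin_b in the frame of blank_round between 0.022 and 0.03 m and angle between each of tin_b, tin_a, tin_c's own z axis and vertical below 0.08 rad and linear speed of each of tin_b, tin_a, tin_c below 0.02 m/s and contact force between tin_b and blank_round above 4 N and distance of each of tin_a, tin_c from where it was at the start of the episode below 0.04 m) or (horizontal distance between tin_c and blank_round below 0.012 m and z of tin_c in the frame of blank_round between 0.022 and 0.03 m and angle between each of tin_c, tin_a, tin_b's own z axis and vertical below 0.08 rad and linear speed of each of tin_c, tin_a, tin_b below 0.02 m/s and contact force between tin_c and blank_round above 4 N and distance of each of tin_a, tin_b from where it was at the start of the episode below 0.04 m))); the robot touches nothing.
It fails at once if a weight or tin dropped or slammed on a glued blank (over 90 N) (contact force between any of weight_round, weight_square, tin_a, tin_b, tin_c and blank_long above 90 N or contact force between any of weight_round, weight_square, tin_a, tin_b, tin_c and blank_square above 90 N or contact force between any of weight_round, weight_square, tin_a, tin_b, tin_c and blank_round above 90 N).
It also fails if it takes over 120 s, if anything falls off the work surface, if the arm or the gripper's body presses on something with over 40 N, if the wrist force passes 120 N, or if a joint passes its speed limit or range.

## Working session

There is one attempt and no reset: what is moved stays moved. The work goes in short steps, Python scripts to look and compute and a shell command to move; the robot and the scene stay as the last step left them, time stands still between calls to the robot, and variables do not carry over. Pictures are saved under pics/ and viewed, about 12 in all and at most 16, crops included, and the job is handed in when it is done.

```bash
mkdir -p pics; ls; python3 - <<'E'
from plant import arm
import cv2
print(arm.get_obs())
for n in("top","scene"):
    p=arm.camera_params(n);print(n,p)
    cv2.imwrite(f"pics/{n}0.png",arm.snapshot(n)[:,:,::-1])
E
```

```text
pics
{'t': 0.0, 'qpos': array([ 1.20198656e+00,  2.41443879e-01,  3.73843775e-03,  1.33516374e+00,
       -3.11173446e-05,  1.57082094e+00]), 'qd': array([-0.0010646 ,  0.00032114,  0.00029578, -0.00047658, -0.00054634,
       -0.00059885]), 'joint_efforts': array([ 1.05130501e-03, -3.72316575e+01,  2.52407759e+01,  1.69190986e-02,
        8.79575009e-05, -2.86664580e-06]), 'tcp_pos': array([180.04123697, 465.80510926, 230.40291834]), 'orientation': array([ 1.83373518e-01,  9.83042765e-01, -1.02171191e-03, -1.74733765e-04]), 'wrist_force': array([ 0.04603012, -0.72530965,  0.10873143]), 'torque': array([-0.00076682,  0.01703401,  0.04883121]), 'opening': 1.0054033665348507}
top {'vfov': 52.06528448698087, 'cx': 251.65290390824086, 'cy': 194.85001563987157, 'k1': 0.03719394054966521, 'world_to_cam': array([[-2.21869379e-02, -9.99153850e-01, -3.46312443e-02,
         3.19446473e+01],
       [ 9.85987539e-01, -2.75969436e-02,  1.64520458e-01,
        -5.72280366e+02],
       [-1.65336965e-01, -3.04957702e-02,  9.85765538e-01,
        -1.00260605e+03],
       [ 0.00000000e+00,  0.00000000e+00,  0.00000000e+00,
         1.00000000e+00]])}
scene {'vfov': 50.21174235474432, 'cx': 258.994291442399, 'cy': 191.37479147491882, 'k1': 0.01772940886723392, 'world_to_cam': array([[ 7.85703554e-01,  6.18475681e-01, -1.25601223e-02,
        -4.49301158e+02],
       [-4.46910243e-01,  5.81553618e-01,  6.79754826e-01,
         2.17136827e+02],
       [ 4.27716214e-01, -5.28472535e-01,  7.33331862e-01,
        -1.50853332e+03],
       [ 0.00000000e+00,  0.00000000e+00,  0.00000000e+00,
         1.00000000e+00]])}
```

View pics/top0.png

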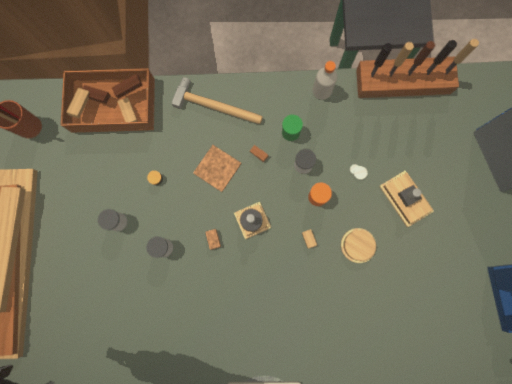

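View pics/scene0.png

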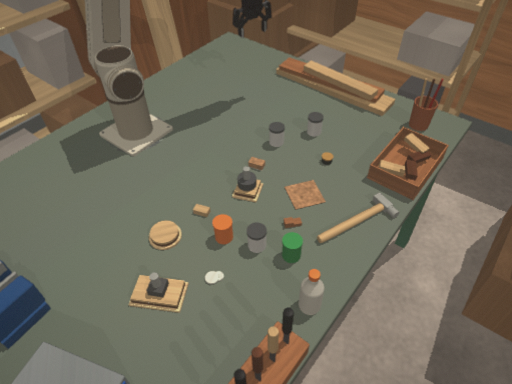

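The top picture shows three tins with dark lids, at (109,220), (158,247) and (305,162). The look-alikes are the green one at (292,127) and the orange one at (320,194); their colour rules them out. The round weight stands on the square blank at (252,220), and the square weight on the long blank at (408,197). The round blank is at (359,245) and the cork mat at (217,168).

```bash
cat > h.py <<'E'
import numpy as np, cv2
from plant import arm
def ray(p,u,v):
    f=192/np.tan(np.radians(p["vfov"]/2))
    K=np.array([[f,0,p["cx"]],[0,f,p["cy"]],[0,0,1.]])
    n=cv2.undistortPoints(np.array([[[u,v]]],float),K,np.array([p["k1"],0,0,0.]))[0,0]
    M=p["world_to_cam"];R=M[:3,:3]
    return -R.T@M[:3,3], R.T@np.array([n[0],-n[1],-1])
def plane(p,u,v,z):
    o,d=ray(p,u,v); return (o+d*(z-o[2])/d[2])[:2]
def proj(p,X):
    M=p["world_to_cam"];c=M[:3,:3]@np.array(X,float)+M[:3,3]
    f=192/np.tan(np.radians(p["vfov"]/2));s=np.array([c[0],-c[1]])/-c[2]
    return s*(1+p["k1"]*(s@s))*f+[p["cx"],p["cy"]]
def blobs(m,amin=60):
    cs,_=cv2.findContours(m.astype(np.uint8),cv2.RETR_EXTERNAL,cv2.CHAIN_APPROX_NONE)
    return [c for c in cs if cv2.contourArea(c)>amin]
E
python3 - <<'E'
from h import *
im=cv2.imread("pics/top0.png");hsv=cv2.cvtColor(im,cv2.COLOR_BGR2HSV);p=arm.camera_params("top")
for n,u,v in [("lid",109,220),("lid",305,160),("steel",245,225),("steel",405,195),("post",251,218),("wood",359,245),("caul",340,245),("wood",421,212),("cork",217,168),("bench",280,250)]: print(n,hsv[v,u])
H,S,V=[hsv[...,i].astype(int) for i in range(3)]
wood=(H>8)&(H<28)&(S>90)&(V>110)
for n,(u,v) in dict(sq=(252,220),lg=(408,197),rd=(359,245)).items():
    m=np.zeros_like(wood);m[v-35:v+35,u-35:u+35]=wood[v-35:v+35,u-35:u+35]
    m=cv2.morphologyEx(m.astype(np.uint8),cv2.MORPH_CLOSE,np.ones((3,3)))
    c=max(blobs(m),key=cv2.contourArea)
    w=np.array([plane(p,*q[0],20) for q in c],np.float32)
    print(n,cv2.minAreaRect(w),cv2.minEnclosingCircle(w))
dark=(V<75)&(S<70)
for n,(u,v,z) in dict(A=(109,220,70),B=(158,247,70),C=(305,162,70),wr=(252,220,56),ws=(408,197,50)).items():
    m=np.zeros_like(dark);m[v-22:v+22,u-22:u+22]=dark[v-22:v+22,u-22:u+22]
    b=blobs(m,40)
    for c in b:
        w=np.array([plane(p,*q[0],z) for q in c],np.float32)
        print(n,cv2.contourArea(c),cv2.minAreaRect(w),cv2.minEnclosingCircle(w))
out=np.hstack([cv2.resize(im[y:y+80,x:x+80],(400,400),interpolation=cv2.INTER_CUBIC) for x,y in[(90,195),(265,130)]])
cv2.imwrite("pics/crop1.png",np.vstack([out[:300]]))
out=np.hstack([cv2.resize(im[y:y+80,x:x+80],(400,400),interpolation=cv2.INTER_CUBIC) for x,y in[(212,180),(368,157)]])
cv2.imwrite("pics/crop2.png",out)
E
```

```text
lid [ 19  27 105]
lid [23 22 92]
steel [ 23  30 102]
steel [18 33 99]
post [ 22  32 183]
wood [ 18 114 222]
caul [ 23  67 138]
wood [ 18 117 221]
cork [ 13 130 184]
bench [ 38  44 127]
sq ((508.6529235839844, 18.80620574951172), (78.1317138671875, 75.49151611328125), 22.257829666137695) ((507.4867858886719, 19.393543243408203), 50.291141510009766)
lg ((557.2974243164062, -396.60430908203125), (129.9898681640625, 84.14646911621094), 29.83331871032715) ((556.3695068359375, -395.66412353515625), 74.45248413085938)
rd ((436.4162292480469, -260.9129638671875), (89.66779327392578, 86.89680480957031), 88.91022491455078) ((434.4809265136719, -260.9684753417969), 45.49077224731445)
```

View pics/crop1.png

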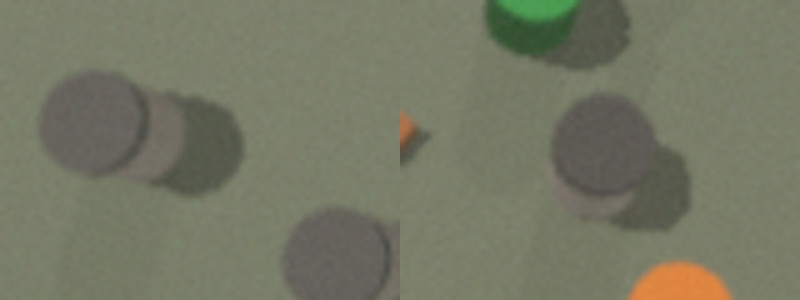

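View pics/crop2.png

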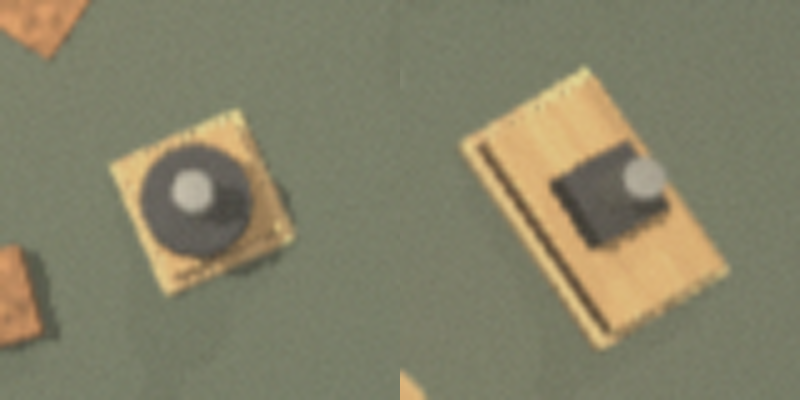

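The crops confirm the choices: grey dark-lidded tins at (108.6,219.4), (157.4,246.6) and (305.8,159), and grip post tops at (250.6,218.2) for the round weight and (417,192.6) for the square one.

```bash
python3 - <<'E'
from h import *
from scipy.spatial.transform import Rotation as R
p=arm.camera_params("top")
for n,u,v,z in [("A",108.4,219.2,70),("B",157.2,246.4,70),("C",305.6,158.8,70),("green",292,126,70),("orange",320,193,70),("wr",250.4,218,96),("ws",416.8,192.4,90),("wr base disc",212+197/5-.4,180+197/5-.4,56),("ws top",368+208/5-.4+.6,157+192/5-.4,50),("cork",217,168,4)]: print(n,plane(p,u,v,z).round(1))
o=arm.get_obs();print(R.from_quat(o["orientation"]).as_matrix().round(3),o["qpos"].round(3))
w=arm.camera_params("wrist");print(w); M=w["world_to_cam"];print((-M[:3,:3].T@M[:3,3])-o["tcp_pos"])
cv2.imwrite("pics/w0.png",arm.snapshot("wrist")[:,:,::-1])
E
```

```text
A [515.3 392.2]
B [441.5 263.1]
C [ 661.7 -127.7]
green [753.2 -95.4]
orange [ 569.1 -160.9]
wr [505.7  20.6]
ws [ 560.5 -399. ]
wr base disc [507.4  20.5]
ws top [ 560.6 -396.1]
cork [659.9 115.2]
[[-0.933  0.361 -0.001]
 [ 0.361  0.933 -0.002]
 [ 0.    -0.002 -1.   ]] [1.202 0.241 0.004 1.335 0.    1.571]
{'vfov': 58.840077358163306, 'cx': 255.3052579163091, 'cy': 189.26098365520858, 'k1': 0.023506149433282785, 'world_to_cam': array([[ 3.61715749e-01,  9.32285624e-01, -2.28761897e-03,
        -4.97752867e+02],
       [-9.00496482e-01,  3.48744508e-01, -2.59775585e-01,
         3.45997531e+01],
       [-2.41387249e-01,  9.60249131e-02,  9.65666305e-01,
        -3.80158464e+02],
       [ 0.00000000e+00,  0.00000000e+00,  0.00000000e+00,
         1.00000000e+00]])}
[-60.61379467  22.65476593 144.46272379]
```

```bash
python3 -m creep '[[[42,-9.2,-8,0,0,0,1],[42,-9.2,-8,0,0,0,1],[42,-9.2,-8,0,0,0,1],[42,-9.2,-8,0,0,0,1],[42,-9.2,-8,0,0,0,1],[42,-9.2,-8,0,0,0,1],[42,-9.2,-8,0,0,0,1],[41,-9.2,-8,0,0,0,1],[0,0,0,0,0,0,1],[0,0,0,0,0,0,1]]]' 40
python3 - <<'E'
from h import *
o=arm.get_obs();print(o["tcp_pos"],o["wrist_force"])
p=arm.camera_params("wrist");im=arm.snapshot("wrist")[:,:,::-1]
for X in [(515.3,392.2,70),(441.5,263.1,70)]: print(proj(p,X))
cv2.imwrite("pics/w1.png",im)
E
```

```text
t: 1.15
tcp_pos: [515.5, 391.8, 165.7]
orientation: [0.184, 0.983, -0.001, -0.001]
wrist_force: [-0.3, 0.9, -0.1]
opening: 1.0
[515.46081419 391.77960244 165.68542249] [-0.28345745  0.86899721 -0.08034002]
[257.67567067 189.16275138]
[ 50.24791403 159.29591849]
```

View pics/w1.png

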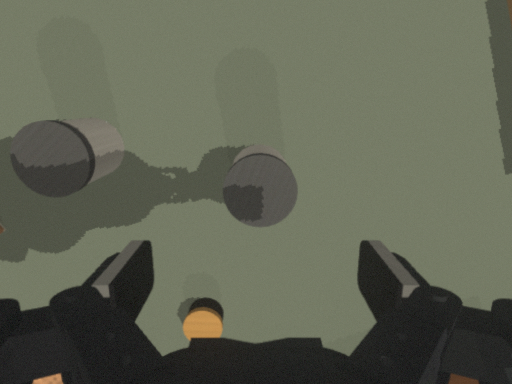

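Tin A's lid is at (260,188) and was predicted at (257.7,189), so the top-camera map is good to about 1 mm. I'll grasp it.

```bash
python3 -m creep '[[[0,0,-20,0,0,0,1],[0,0,-20,0,0,0,1],[0,0,-20,0,0,0,1],[0,0,-20,0,0,0,1],[0,0,-20,0,0,0,1],[0,0,-20,0,0,0,1],[0,0,-18,0,0,0,1],[0,0,0,0,0,0,1],[0,0,0,0,0,0,0.5],[0,0,0,0,0,0,0.4]]]' 40
python3 -m creep '[[[0,0,0,0,0,0,0.4],[0,0,0,0,0,0,0.4],[0,0,0,0,0,0,0.4],[0,0,0,0,0,0,0.4],[0,0,5,0,0,0,0.4],[0,0,5,0,0,0,0.4],[0,0,10,0,0,0,0.4],[0,0,0,0,0,0,0.4],[0,0,0,0,0,0,0.4],[0,0,0,0,0,0,0.4]]]' 40
```

```text
t: 2.2
tcp_pos: [515.6, 393.9, 31.2]
orientation: [0.183, 0.983, 0.001, 0.001]
wrist_force: [0.4, -0.6, 0.1]
opening: 0.69
t: 3.2
tcp_pos: [515.0, 392.4, 48.8]
orientation: [0.183, 0.983, -0.0, -0.0]
wrist_force: [0.4, -0.1, -7.4]
opening: 0.598
```

Tin A gives −7.4 N, so it is the full one. I'll carry it to just short of the round blank and look there.

```bash
python3 -m creep '[[[0,0,20,0,0,0,0.4],[0,0,20,0,0,0,0.4],[0,0,20,0,0,0,0.4],[0,0,20,0,0,0,0.4],[0,0,20,0,0,0,0.4],[-8,-30,0,0,0,0,0.4],[-12,-40,0,0,0,0,0.4],[-12,-40,0,0,0,0,0.4],[-12,-40,0,0,0,0,0.4],[-12,-40,0,0,0,0,0.4]]]' 40
python3 -m creep '[[[-12,-42,0,0,0,0,0.4],[-12,-42,0,0,0,0,0.4],[-12,-42,0,0,0,0,0.4],[-12,-42,0,0,0,0,0.4],[-12,-42,0,0,0,0,0.4],[-12,-42,0,0,0,0,0.4],[-12,-42,0,0,0,0,0.4],[-12,-42,0,0,0,0,0.4],[-12,-42,0,0,0,0,0.4],[-6,-32,0,0,0,0,0.4]]]' 40
python3 -m creep '[[[0,-17,0,0,0,0,0.4],[0,0,0,0,0,0,0.4],[0,0,0,0,0,0,0.4],[0,0,0,0,0,0,0.4],[0,0,0,0,0,0,0.4],[0,0,0,0,0,0,0.4],[0,0,0,0,0,0,0.4],[0,0,0,0,0,0,0.4],[0,0,0,0,0,0,0.4],[0,0,0,0,0,0,0.4]]]' 40
python3 - <<'E'
from h import *
p=arm.camera_params("wrist");im=arm.snapshot("wrist")[:,:,::-1].copy()
cv2.imwrite("pics/w2.png",im)
print(proj(p,(435.5,-261,26)))
hsv=cv2.cvtColor(im,cv2.COLOR_BGR2HSV);H,S,V=[hsv[...,i].astype(int) for i in range(3)]
m=cv2.morphologyEx(((H>8)&(H<28)&(S>90)&(V>110)).astype(np.uint8),cv2.MORPH_CLOSE,np.ones((3,3)))
for c in blobs(m,800):
    for z in(20,26):
        w=np.array([plane(p,*q[0],z) for q in c],np.float32)
        print(cv2.boundingRect(c),z,cv2.minAreaRect(w),cv2.minEnclosingCircle(w))
E
```

```text
t: 4.2
tcp_pos: [458.2, 201.1, 149.1]
orientation: [0.183, 0.983, -0.0, -0.0]
wrist_force: [0.5, -0.1, -8.4]
opening: 0.601
t: 5.2
tcp_pos: [343.8, -209.3, 149.7]
orientation: [0.184, 0.983, -0.0, 0.0]
wrist_force: [1.1, 0.5, -7.8]
opening: 0.601
t: 6.2
tcp_pos: [345.3, -224.2, 149.3]
orientation: [0.183, 0.983, 0.0, -0.0]
wrist_force: [0.6, 0.5, -8.2]
opening: 0.598
[254.72618027 287.97126776]
(367, 225, 58, 59) 20 ((451.9357604980469, -135.89404296875), (54.831207275390625, 25.408138275146484), 18.19981575012207) ((451.8034362792969, -135.36480712890625), 29.447593688964844)
(367, 225, 58, 59) 26 ((448.26763916015625, -137.33847045898438), (53.629459381103516, 24.851272583007812), 18.199840545654297) ((448.13818359375, -136.8208465576172), 28.80217933654785)
```

View pics/w2.png

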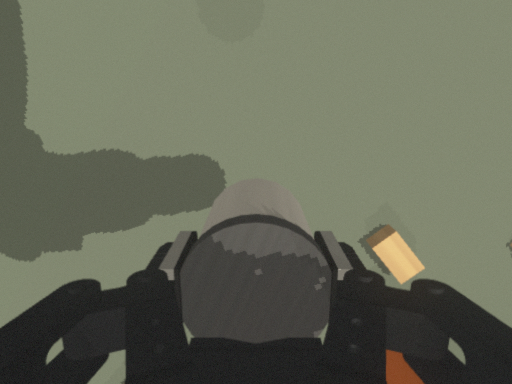

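Picture up points towards the base, so the view reaches back and not ahead, and the tin hides the blank. I'll go beyond the blank and look back.

```bash

python3 -m creep '[[[30,-12,0,0,0,0,0.4],[30,-12,0,0,0,0,0.4],[30,-12,0,0,0,0,0.4],[30,-12,0,0,0,0,0.4],[30,-12,0,0,0,0,0.4],[25,-10,0,0,0,0,0.4],[0,0,0,0,0,0,0.4],[0,0,0,0,0,0,0.4],[0,0,0,0,0,0,0.4],[0,0,0,0,0,0,0.4]]]' 40
python3 - <<'E'
from h import *
o=arm.get_obs()
p=arm.camera_params("wrist");im=arm.snapshot("wrist")[:,:,::-1].copy()
cv2.imwrite("pics/w3.png",im)
t=arm.camera_params("top");it=arm.snapshot("top")[:,:,::-1];cv2.imwrite("pics/t3.png",it)
print(proj(p,(435.5,-261,26)),o["tcp_pos"])
hsv=cv2.cvtColor(im,cv2.COLOR_BGR2HSV);H,S,V=[hsv[...,i].astype(int) for i in range(3)]
m=cv2.morphologyEx(((H>8)&(H<28)&(S>70)&(V>90)).astype(np.uint8),cv2.MORPH_CLOSE,np.ones((3,3)))
for c in blobs(m,800):
    for z in(20,26):
        w=np.array([plane(p,*q[0],z) for q in c],np.float32)
        print(cv2.boundingRect(c),z,cv2.minAreaRect(w),cv2.minEnclosingCircle(w))
E
```

```text
t: 7.25
tcp_pos: [519.2, -293.9, 149.2]
orientation: [0.184, 0.983, 0.0, -0.001]
wrist_force: [-0.5, 0.3, -8.3]
opening: 0.599
[257.34093864  62.12467366] [ 519.2267921  -293.86973798  149.15744096]
(76, 180, 126, 105) 20 ((535.3305053710938, -411.5054016113281), (76.90196228027344, 89.52574157714844), 29.43122100830078) ((534.9479370117188, -410.5399475097656), 56.08292770385742)
(76, 180, 126, 105) 26 ((533.6505126953125, -408.43719482421875), (75.21624755859375, 87.56326293945312), 29.43120574951172) ((533.2764282226562, -407.49298095703125), 54.853572845458984)
(389, 147, 121, 92) 20 ((588.1438598632812, -152.27366638183594), (103.83013153076172, 68.5036849975586), 54.78102111816406) ((585.4681396484375, -150.49891662597656), 52.55809783935547)
(389, 147, 121, 92) 26 ((585.3062133789062, -154.88803100585938), (101.55404663085938, 67.00214385986328), 54.781494140625) ((582.6890258789062, -153.1521759033203), 51.40597915649414)
(194, 2, 118, 125) 20 ((436.927734375, -265.3060302734375), (88.79108428955078, 87.89490509033203), 68.78347778320312) ((437.1611633300781, -265.3264465332031), 44.67594528198242)
(194, 2, 118, 125) 26 ((437.4047546386719, -265.44268798828125), (86.84474182128906, 85.96820068359375), 68.78346252441406) ((437.6330261230469, -265.4626159667969), 43.696651458740234)
(390, 0, 72, 63) 20 ((456.9839172363281, -137.7121124267578), (47.07884216308594, 32.82196807861328), 18.4277286529541) ((457.351318359375, -137.552734375), 27.879995346069336)
(390, 0, 72, 63) 26 ((457.0212707519531, -140.64561462402344), (46.04683303833008, 32.10248565673828), 18.42770004272461) ((457.380615234375, -140.48977661132812), 27.26885223388672)
```

View pics/w3.png

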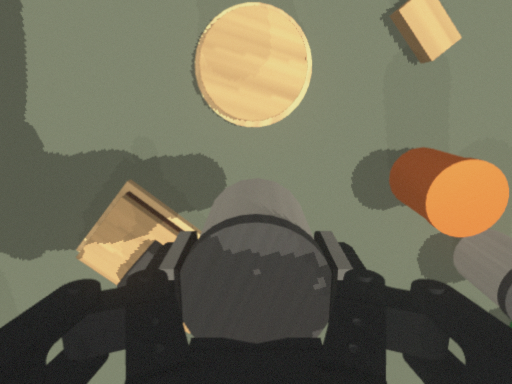

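Round blank centre: the wrist picture gives (437,−265) and the top picture (435.5,−261). I'll use (436.5,−263.5).

```bash

python3 -m creep '[[[-28,10,0,0,0,0,0.4],[-28,10,0,0,0,0,0.4],[-27,10,0,0,0,0,0.4],[0,0,-20,0,0,0,0.4],[0,0,-20,0,0,0,0.4],[0,0,-20,0,0,0,0.4],[0,0,-15,0,0,0,0.4],[0,0,-9,0,0,0,0.4],[0,0,-4,0,0,0,0.4],[0,0,0,0,0,0,0.4]]]' 40
python3 -m creep '[[[0,0,0,0,0,0,0.4],[0,0,-1,0,0,0,0.4],[0,0,-1,0,0,0,0.4],[0,0,-1,0,0,0,0.4],[0,0,-1,0,0,0,0.4],[0,0,-1,0,0,0,0.4],[0,0,-1,0,0,0,0.4],[0,0,0,0,0,0,0.4],[0,0,0,0,0,0,0.4],[0,0,0,0,0,0,0.4]]]' 40
```

```text
t: 8.35
tcp_pos: [437.2, -264.2, 61.4]
orientation: [0.183, 0.983, 0.0, 0.0]
wrist_force: [0.8, 0.6, -8.1]
opening: 0.599
t: 9.35
tcp_pos: [437.4, -264.3, 57.5]
orientation: [0.183, 0.983, -0.0, 0.001]
wrist_force: [-4.5, 3.0, 8.5]
opening: 0.599
```

```bash

python3 -m creep '[[[0,0,1,0,0,0,0.4],[0,0,0,0,0,0,0.65],[0,0,0,0,0,0,0.75],[0,0,0,0,0,0,0.9],[0,0,0,0,0,0,1],[0,0,0,0,0,0,1],[0,0,10,0,0,0,1],[0,0,25,0,0,0,1],[0,0,40,0,0,0,1],[0,0,40,0,0,0,1]]]' 40
python3 - <<'E'
from h import *
p=arm.camera_params("wrist");im=arm.snapshot("wrist")[:,:,::-1].copy()
t=arm.camera_params("top");it=arm.snapshot("top")[:,:,::-1];cv2.imwrite("pics/t4.png",it)
cv2.imwrite("pics/w4.png",im)
print(proj(p,(436.5,-263.5,96)),proj(p,(436.5,-263.5,26)),arm.get_obs()["tcp_pos"])
E
```

```text
t: 10.35
tcp_pos: [436.8, -263.9, 172.7]
orientation: [0.183, 0.983, 0.0, -0.001]
wrist_force: [1.4, -0.4, 0.1]
opening: 0.996
[257.47234154 196.25754306] [256.9960611  173.98119668] [ 440.79849151 -266.37610846  178.11636598]
```

View pics/w4.png

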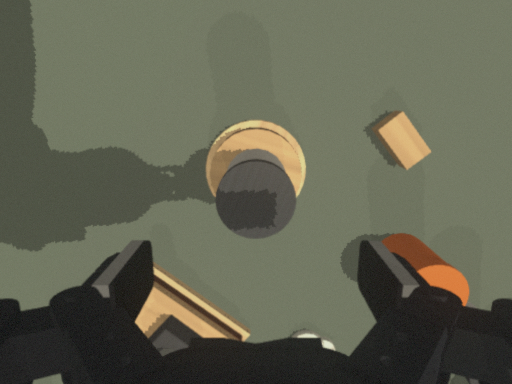

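The tin stands on the round blank: lid at (256,200), blank centre near (255.5,172), so it is centred to about 3 mm. Next is the square weight.

```bash

python3 -m creep '[[[25,-27,0,0,0,0,1],[25,-27,0,0,0,0,1],[25,-27,0,0,0,0,1],[25,-27,0,0,0,0,1],[24,-26,0,0,0,0,1],[0,0,0,0,0,0,1],[0,0,0,0,0,0,1],[0,0,0,0,0,0,1],[0,0,0,0,0,0,1],[0,0,0,0,0,0,1]]]' 40
python3 - <<'E'
from h import *
p=arm.camera_params("wrist");im=arm.snapshot("wrist")[:,:,::-1].copy();o=arm.get_obs()
cv2.imwrite("pics/w5.png",im)
print(proj(p,(560.5,-399,90)),proj(p,(557,-396.5,26)),o["tcp_pos"])
t=arm.camera_params("top")
def cen(im,p,zz,win):
    hsv=cv2.cvtColor(im,cv2.COLOR_BGR2HSV);H,S,V=[hsv[...,i].astype(int) for i in range(3)]
    m=cv2.morphologyEx(((H>8)&(H<28)&(S>70)&(V>90)).astype(np.uint8),cv2.MORPH_CLOSE,np.ones((3,3)))
    for c in blobs(m,1500):
        w=np.array([plane(p,*q[0],zz) for q in c],np.float32); print(cv2.boundingRect(c),cv2.minAreaRect(w))
cen(im,p,20,0)
for h in(96,70): pass
im=cv2.imread("pics/t4.png");print("tin top pred",proj(t,(436.5,-263.5,96)),proj(t,(436.5,-263.5,26)))
E
```

```text
t: 11.45
tcp_pos: [560.9, -397.6, 172.5]
orientation: [0.183, 0.983, -0.0, 0.0]
wrist_force: [-0.3, -0.8, 0.1]
opening: 0.998
[254.91862121 194.35098973] [256.26797141 169.54320715] [ 561.00822581 -397.70336126  172.44870435]
(168, 88, 168, 157) ((558.4071044921875, -400.894775390625), (128.9788818359375, 80.33031463623047), 29.5884952545166)
(303, 0, 101, 32) ((470.0605773925781, -282.26361083984375), (77.62034606933594, 22.002391815185547), 68.46684265136719)
tin top pred [366.19205221 243.07894751] [359.48401954 244.23056022]
```

View pics/w5.png

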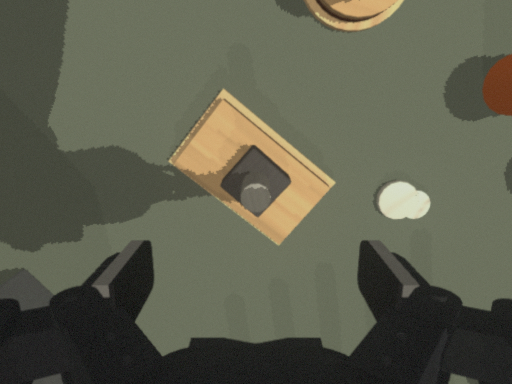

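```bash

python3 -m creep '[[[1.5,-2,-20,0,0,0,1],[0,0,-20,0,0,0,1],[0,0,-20,0,0,0,1],[0,0,-20,0,0,0,1],[0,0,-20,0,0,0,1],[0,0,-12,0,0,0,1],[0,0,0,0,0,0,1],[0,0,0,0,0,0,0.5],[0,0,0,0,0,0,0.2],[0,0,0,0,0,0,0.1]]]' 40
python3 -m creep '[[[0,0,0,0,0,0,0.1],[0,0,0,0,0,0,0.1],[0,0,0,0,0,0,0.1],[0,0,0,0,0,0,0.1],[0,0,0,0,0,0,0.1],[0,0,0,0,0,0,0.1],[0,0,0,0,0,0,0.1],[0,0,0,0,0,0,0.1],[0,0,0,0,0,0,0.1],[0,0,0,0,0,0,0.1]]]' 60
```

```text
t: 12.5
tcp_pos: [563.5, -400.8, 60.9]
orientation: [0.183, 0.983, -0.001, 0.001]
wrist_force: [0.2, -1.0, 0.0]
opening: 0.516
t: 13.5
tcp_pos: [563.4, -400.2, 60.3]
orientation: [0.183, 0.983, -0.0, 0.001]
wrist_force: [1.0, 2.2, 5.5]
opening: 0.239
```

```bash

python3 -m creep '[[[0,0,4,0,0,0,0.1],[0,0,6,0,0,0,0.1],[0,0,10,0,0,0,0.1],[0,0,20,0,0,0,0.1],[0,0,20,0,0,0,0.1],[0,0,20,0,0,0,0.1],[0,0,20,0,0,0,0.1],[0,0,0,0,0,0,0.1],[0,0,0,0,0,0,0.1],[0,0,0,0,0,0,0.1]]]' 60
python3 - <<'E'
from h import *
im=arm.snapshot("wrist")[:,:,::-1].copy();p=arm.camera_params("wrist")
it=arm.snapshot("top")[:,:,::-1]
out=np.hstack([cv2.resize(im[100:384],(400,222)),cv2.resize(it[160:270,340:450],(400,400))[:222]])
out=np.hstack([cv2.resize(im,(533,400)),cv2.resize(it[215:275,330:390],(267,267),interpolation=cv2.INTER_CUBIC).copy() if 0 else cv2.resize(it[210:300,330:390],(267,400),interpolation=cv2.INTER_CUBIC)])
cv2.imwrite("pics/w6.png",out)
hsv=cv2.cvtColor(im,cv2.COLOR_BGR2HSV);H,S,V=[hsv[...,i].astype(int) for i in range(3)]
m=cv2.morphologyEx(((H>8)&(H<28)&(S>70)&(V>90)).astype(np.uint8),cv2.MORPH_CLOSE,np.ones((3,3)))
for c in blobs(m,1500):
    w=np.array([plane(p,*q[0],22) for q in c],np.float32); print(cv2.boundingRect(c),cv2.minAreaRect(w))
E
```

```text
t: 14.5
tcp_pos: [561.9, -399.7, 157.5]
orientation: [0.183, 0.983, 0.001, -0.001]
wrist_force: [0.5, 1.2, -3.1]
opening: 0.239
(166, 87, 175, 132) ((557.8544921875, -400.5430603027344), (127.615478515625, 79.52020263671875), 29.603586196899414)
(312, 0, 97, 27) ((472.48675537109375, -283.70880126953125), (70.33663940429688, 17.367313385009766), 68.43183898925781)
```

View pics/w6.png

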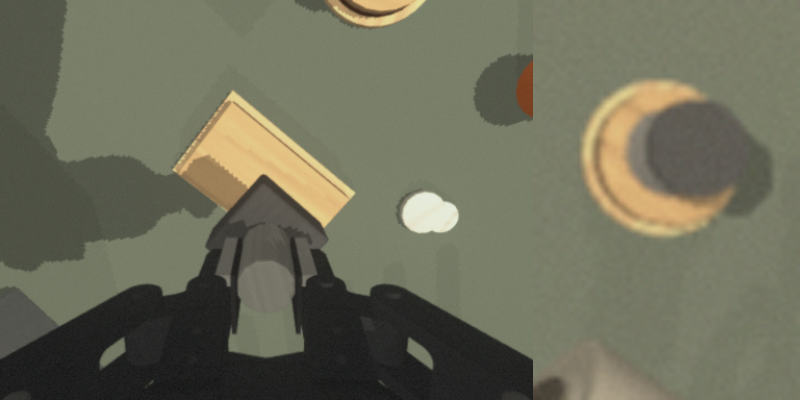

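The square weight hangs straight in the gripper at about 3.1 N. In the top crop the tin's lid, at (366.4,243.6), fits its target. I'll park the weight on a free bench spot near (400,−60).

```bash

python3 -m creep '[[[-18,38,0,0,0,0,0.1],[-18,38,0,0,0,0,0.1],[-18,38,0,0,0,0,0.1],[-18,38,0,0,0,0,0.1],[-18,38,0,0,0,0,0.1],[-18,38,0,0,0,0,0.1],[-18,38,0,0,0,0,0.1],[-18,38,0,0,0,0,0.1],[-18,36,0,0,0,0,0.1],[0,0,0,0,0,0,0.1]]]' 60
python3 -m creep '[[[0,0,-20,0,0,0,0.1],[0,0,-20,0,0,0,0.1],[0,0,-20,0,0,0,0.1],[0,0,-20,0,0,0,0.1],[0,0,-20,0,0,0,0.1],[0,0,-12,0,0,0,0.1],[0,0,-6,0,0,0,0.1],[0,0,0,0,0,0,0.1],[0,0,0,0,0,0,0.1],[0,0,0,0,0,0,0.1]]]' 60
python3 -m creep '[[[0,0,-1,0,0,0,0.1],[0,0,-1,0,0,0,0.1],[0,0,-1,0,0,0,0.1],[0,0,-1,0,0,0,0.1],[0,0,-1,0,0,0,0.1],[0,0,0,0,0,0,0.1],[0,0,0,0,0,0,0.1],[0,0,0,0,0,0,0.1],[0,0,0,0,0,0,0.1],[0,0,0,0,0,0,0.1]]]' 60
```

```text
t: 15.6
tcp_pos: [396.9, -56.7, 158.5]
orientation: [0.181, 0.984, 0.001, -0.002]
wrist_force: [-0.7, -0.8, -3.4]
opening: 0.237
t: 16.6
tcp_pos: [401.6, -60.4, 42.0]
orientation: [0.183, 0.983, 0.0, 0.001]
wrist_force: [0.6, 0.7, -3.3]
opening: 0.236
t: 17.6
tcp_pos: [400.8, -60.2, 36.4]
orientation: [0.183, 0.983, -0.0, 0.0]
wrist_force: [0.1, 0.4, -3.4]
opening: 0.243
```

```bash

python3 -m creep '[[[0,0,-1,0,0,0,0.1],[0,0,0,0,0,0,0.1],[0,0,-1,0,0,0,0.1],[0,0,0,0,0,0,0.1],[0,0,-1,0,0,0,0.1],[0,0,0,0,0,0,0.1],[0,0,-1,0,0,0,0.1],[0,0,0,0,0,0,0.1],[0,0,0,0,0,0,0.1],[0,0,0,0,0,0,0.1]]]' 60
```

```text
t: 18.6
tcp_pos: [401.0, -60.1, 34.1]
orientation: [0.183, 0.983, 0.0, 0.001]
wrist_force: [-5.5, 2.4, 16.8]
opening: 0.236
```

```bash

python3 -m creep '[[[0,0,1,0,0,0,0.35],[0,0,0,0,0,0,0.5],[0,0,0,0,0,0,0.7],[0,0,0,0,0,0,1],[0,0,15,0,0,0,1],[0,0,40,0,0,0,1],[0,0,40,0,0,0,1],[0,0,35,0,0,0,1],[20,15,0,0,0,0,1],[40,30,0,0,0,0,1]]]' 60
python3 -m creep '[[[40,30,0,0,0,0,1],[6,6,0,0,0,0,1],[0,0,0,0,0,0,1],[0,0,0,0,0,0,1],[0,0,0,0,0,0,1],[0,0,0,0,0,0,1],[0,0,0,0,0,0,1],[0,0,0,0,0,0,1],[0,0,0,0,0,0,1],[0,0,0,0,0,0,1]]]' 60
python3 - <<'E'
from h import *
im=arm.snapshot("wrist")[:,:,::-1].copy();p=arm.camera_params("wrist");cv2.imwrite("pics/w7.png",im)
print(proj(p,(506,20.6,96)),plane(p,256,198,96))
hsv=cv2.cvtColor(im,cv2.COLOR_BGR2HSV);H,S,V=[hsv[...,i].astype(int) for i in range(3)]
m=cv2.morphologyEx(((H>8)&(H<28)&(S>70)&(V>90)).astype(np.uint8),cv2.MORPH_CLOSE,np.ones((3,3)))
for c in blobs(m,900):
    w=np.array([plane(p,*q[0],20) for q in c],np.float32); print(cv2.boundingRect(c),cv2.minAreaRect(w))
E
```

```text
t: 19.6
tcp_pos: [460.6, -16.2, 165.0]
orientation: [0.185, 0.983, -0.0, 0.001]
wrist_force: [0.8, -0.7, 0.3]
opening: 0.997
t: 20.6
tcp_pos: [506.7, 20.7, 163.4]
orientation: [0.183, 0.983, 0.0, 0.0]
wrist_force: [-0.7, 0.6, -0.2]
opening: 1.001
[256.51952953 199.75906548] [504.76683531  20.71586841]
(365, 225, 105, 67) ((630.906005859375, 125.69557189941406), (96.20596313476562, 46.410892486572266), 54.25436019897461)
(40, 154, 66, 59) ((455.10894775390625, -129.866455078125), (46.570213317871094, 34.22703552246094), 17.519582748413086)
(195, 116, 123, 88) ((508.83917236328125, 19.29629135131836), (76.60745239257812, 76.13447570800781), 22.077346801757812)
(324, 39, 69, 75) ((462.068603515625, 125.41011810302734), (51.32334518432617, 34.33921813964844), 14.54990291595459)
```

View pics/w7.png

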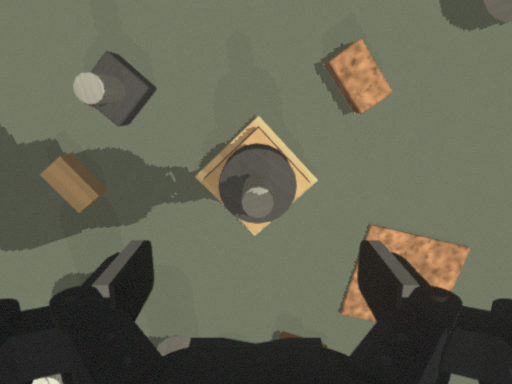

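The round weight's post top is at (258,202), within 1–2 mm of the TCP. The square blank is at (508.7,19). The parked square weight stands upright at (115,88).

```bash

python3 -m creep '[[[0.5,-0.5,-20,0,0,0,1],[0,0,-20,0,0,0,1],[0,0,-20,0,0,0,1],[0,0,-20,0,0,0,1],[0,0,-12,0,0,0,1],[0,0,-5,0,0,0,1],[0,0,0,0,0,0,1],[0,0,0,0,0,0,0.5],[0,0,0,0,0,0,0.2],[0,0,0,0,0,0,0.1]]]' 80
python3 -m creep '[[[0,0,0,0,0,0,0.1],[0,0,0,0,0,0,0.1],[0,0,0,0,0,0,0.1],[0,0,0,0,0,0,0.1],[0,0,0,0,0,0,0.1],[0,0,0,0,0,0,0.1],[0,0,0,0,0,0,0.1],[0,0,0,0,0,0,0.1],[0,0,0,0,0,0,0.1],[0,0,0,0,0,0,0.1]]]' 80
python3 -m creep '[[[0,0,4,0,0,0,0.1],[0,0,6,0,0,0,0.1],[0,0,10,0,0,0,0.1],[0,0,20,0,0,0,0.1],[0,0,20,0,0,0,0.1],[0,0,20,0,0,0,0.1],[0,0,20,0,0,0,0.1],[0,0,0,0,0,0,0.1],[0,0,0,0,0,0,0.1],[0,0,0,0,0,0,0.1]]]' 80
```

```text
t: 21.65
tcp_pos: [507.9, 20.3, 67.1]
orientation: [0.183, 0.983, 0.0, 0.001]
wrist_force: [-0.9, -0.0, 0.4]
opening: 0.514
t: 22.65
tcp_pos: [508.0, 20.9, 67.0]
orientation: [0.183, 0.983, 0.001, 0.001]
wrist_force: [0.5, 3.8, 5.4]
opening: 0.237
t: 23.65
tcp_pos: [506.0, 20.1, 164.8]
orientation: [0.183, 0.983, -0.0, -0.002]
wrist_force: [-0.7, -0.1, -7.2]
opening: 0.233
```

```bash

python3 -m creep '[[[2,-20,0,0,0,0,0.1],[5,-40,0,0,0,0,0.1],[5,-40,0,0,0,0,0.1],[5,-40,0,0,0,0,0.1],[5,-40,0,0,0,0,0.1],[5,-40,0,0,0,0,0.1],[5,-40,0,0,0,0,0.1],[5,-40,0,0,0,0,0.1],[5,-40,0,0,0,0,0.1],[5,-40,0,0,0,0,0.1]]]' 80
python3 -m creep '[[[4,-40,0,0,0,0,0.1],[0,0,0,0,0,0,0.1],[0,0,0,0,0,0,0.1],[0,0,0,0,0,0,0.1],[0,0,0,0,0,0,0.1],[0,0,0,0,0,0,0.1],[0,0,0,0,0,0,0.1],[0,0,0,0,0,0,0.1],[0,0,0,0,0,0,0.1],[0,0,0,0,0,0,0.1]]]' 80
```

```text
t: 24.65
tcp_pos: [553.3, -360.8, 163.8]
orientation: [0.183, 0.983, 0.001, -0.002]
wrist_force: [1.8, 0.2, -6.7]
opening: 0.229
t: 25.65
tcp_pos: [558.3, -399.6, 166.5]
orientation: [0.183, 0.983, -0.0, 0.0]
wrist_force: [0.6, -0.8, -7.4]
opening: 0.23
```

```bash

python3 -m creep '[[[0,0,-15,0,0,0,0.1],[0,0,-20,0,0,0,0.1],[0,0,-20,0,0,0,0.1],[0,0,-20,0,0,0,0.1],[0,0,-10,0,0,0,0.1],[0,0,-5,0,0,0,0.1],[0,0,-2,0,0,0,0.1],[0,0,0,0,0,0,0.1],[0,0,0,0,0,0,0.1],[0,0,0,0,0,0,0.1]]]' 80
python3 -m creep '[[[0,0,-1,0,0,0,0.1],[0,0,0,0,0,0,0.1],[0,0,-1,0,0,0,0.1],[0,0,0,0,0,0,0.1],[0,0,-1,0,0,0,0.1],[0,0,0,0,0,0,0.1],[0,0,-1,0,0,0,0.1],[0,0,0,0,0,0,0.1],[0,0,0,0,0,0,0.1],[0,0,0,0,0,0,0.1]]]' 80
```

```text
t: 26.65
tcp_pos: [558.8, -400.2, 75.5]
orientation: [0.183, 0.983, -0.0, 0.001]
wrist_force: [-0.3, 0.1, -7.5]
opening: 0.232
t: 27.65
tcp_pos: [558.3, -399.7, 70.3]
orientation: [0.183, 0.983, -0.0, 0.0]
wrist_force: [-0.2, 0.3, -6.6]
opening: 0.231
```

```bash

python3 -m creep '[[[0,0,-1,0,0,0,0.1],[0,0,0,0,0,0,0.1],[0,0,-1,0,0,0,0.1],[0,0,0,0,0,0,0.1],[0,0,-1,0,0,0,0.1],[0,0,0,0,0,0,0.1],[0,0,0,0,0,0,0.1],[0,0,0,0,0,0,0.1],[0,0,0,0,0,0,0.1],[0,0,0,0,0,0,0.1]]]' 80
```

```text
t: 28.65
tcp_pos: [558.3, -399.7, 67.3]
orientation: [0.183, 0.983, -0.0, 0.0]
wrist_force: [-0.1, 0.2, -6.9]
opening: 0.232
```

```bash

python3 -m creep '[[[0,0,-0.5,0,0,0,0.1],[0,0,0,0,0,0,0.1],[0,0,-0.5,0,0,0,0.1],[0,0,0,0,0,0,0.1],[0,0,-0.5,0,0,0,0.1],[0,0,0,0,0,0,0.1],[0,0,0,0,0,0,0.1],[0,0,0,0,0,0,0.1],[0,0,0,0,0,0,0.1],[0,0,0,0,0,0,0.1]]]' 80
```

```text
t: 29.65
tcp_pos: [558.4, -399.8, 67.1]
orientation: [0.183, 0.983, -0.0, 0.0]
wrist_force: [-4.2, 3.3, 5.7]
opening: 0.233
```

Contact made. I'll release, rise, and look.

```bash

python3 -m creep '[[[0,0,0,0,0,0,0.3],[0,0,0,0,0,0,0.45],[0,0,0,0,0,0,0.6],[0,0,0,0,0,0,0.8],[0,0,0,0,0,0,1],[0,0,0,0,0,0,1],[0,0,15,0,0,0,1],[0,0,40,0,0,0,1],[0,0,40,0,0,0,1],[0,0,0,0,0,0,1]]]' 60
python3 - <<'E'
from h import *
im=arm.snapshot("wrist")[:,:,::-1].copy();p=arm.camera_params("wrist")
cv2.imwrite("pics/w8.png",im[60:260,120:400].repeat(2,0).repeat(2,1)); 
print(arm.get_obs()["tcp_pos"],proj(p,(558.5,-399.5,96)),proj(p,(558.5,-399.5,56)),proj(p,(558.5,-399.5,26)))
E
```

```text
t: 30.65
tcp_pos: [561.5, -402.0, 168.7]
orientation: [0.183, 0.983, -0.003, 0.006]
wrist_force: [0.2, -0.0, 0.8]
opening: 1.003
[ 560.39473906 -401.26020314  165.50416047] [258.81720009 195.33116653] [258.43672846 180.45218882] [258.21783754 171.88674659]
```

View pics/w8.png

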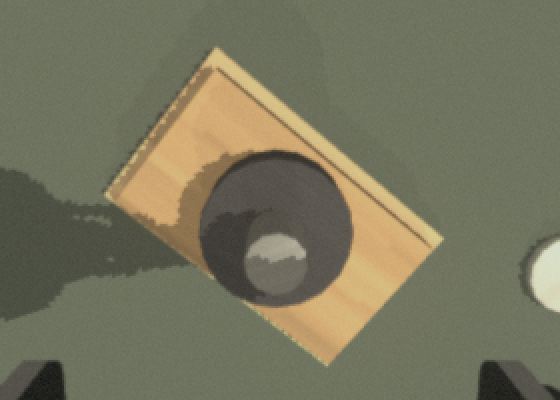

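```bash
python3 - <<'E'
from h import *
p=arm.camera_params("wrist");im=cv2.imread("pics/w8.png")[::2,::2]
P=lambda x,y,z:plane(p,120+x/2,60+y/2,z)
c=[P(*q,26) for q in[(217,67),(432,248),(328,365),(110,196)]]
print("blank",np.mean(c,0),[np.linalg.norm(c[i]-c[i-1]) for i in range(4)])
hsv=cv2.cvtColor(im,cv2.COLOR_BGR2HSV)
m=(hsv[...,2]<110)&(hsv[...,1]<110);m[:60]=0;m[165:]=0
m[:,:98]=0;m[:,180:]=0
for q in blobs(m,800):
    w=np.array([plane(p,120+a[0][0],60+a[0][1],56) for a in q],np.float32);print(cv2.minEnclosingCircle(w))
print("disc",P(276,228,56),"r",np.linalg.norm(P(200,228,56)-P(352,228,56))/2,"post",P(276,264,96))
E
```

```text
blank [ 558.11136465 -400.36444735] [np.float64(69.70639640358978), np.float64(117.56357268140417), np.float64(69.73499128713247), np.float64(121.19383387494884)]
((553.7645874023438, -399.6512145996094), 30.624542236328125)
disc [ 553.64544062 -397.98736913] r 28.984070245085384 post [ 556.19300367 -399.18313896]
```

The round weight is within 2–4 mm of the long blank's centre. Next, fetch the square weight.

```bash

python3 -m creep '[[[-17.5,38,0,0,0,0,1],[-17.5,38,0,0,0,0,1],[-17.5,38,0,0,0,0,1],[-17.5,38,0,0,0,0,1],[-17.5,38,0,0,0,0,1],[-17.5,38,0,0,0,0,1],[-17.5,38,0,0,0,0,1],[-17.5,38,0,0,0,0,1],[-17.5,36,0,0,0,0,1],[0,0,0,0,0,0,1]]]' 60
python3 -m creep '[[[0,0,0,0,0,0,1],[0,0,0,0,0,0,1],[0,0,0,0,0,0,1],[0,0,0,0,0,0,1],[0,0,0,0,0,0,1],[0,0,0,0,0,0,1],[0,0,0,0,0,0,1],[0,0,0,0,0,0,1],[0,0,0,0,0,0,1],[0,0,0,0,0,0,1]]]' 60
```

```text
t: 31.7
tcp_pos: [397.1, -56.5, 159.7]
orientation: [0.181, 0.984, 0.0, -0.002]
wrist_force: [0.0, 0.0, 0.6]
opening: 1.0
t: 32.7
tcp_pos: [400.7, -59.7, 160.8]
orientation: [0.183, 0.983, -0.0, 0.0]
wrist_force: [-0.5, -0.2, 0.4]
opening: 0.997
```

```bash

python3 -m creep '[[[0,0,-20,0,0,0,1],[0,0,-25,0,0,0,1],[0,0,-25,0,0,0,1],[0,0,-25,0,0,0,1],[0,0,-20,0,0,0,1],[0,0,-10,0,0,0,1],[0,0,0,0,0,0,1],[0,0,0,0,0,0,0.5],[0,0,0,0,0,0,0.2],[0,0,0,0,0,0,0.1]]]' 60
python3 -m creep '[[[0,0,0,0,0,0,0.1],[0,0,0,0,0,0,0.1],[0,0,0,0,0,0,0.1],[0,0,0,0,0,0,0.1],[0,0,0,0,0,0,0.1],[0,0,0,0,0,0,0.1],[0,0,0,0,0,0,0.1],[0,0,0,0,0,0,0.1],[0,0,0,0,0,0,0.1],[0,0,0,0,0,0,0.1]]]' 60
python3 -m creep '[[[0,0,4,0,0,0,0.1],[0,0,6,0,0,0,0.1],[0,0,10,0,0,0,0.1],[0,0,20,0,0,0,0.1],[0,0,30,0,0,0,0.1],[0,0,20,0,0,0,0.1],[18,13,0,0,0,0,0.1],[36,26,0,0,0,0,0.1],[36,26,0,0,0,0,0.1],[17,14,0,0,0,0,0.1]]]' 60
python3 -m creep '[[[0,0,0,0,0,0,0.1],[0,0,0,0,0,0,0.1],[0,0,0,0,0,0,0.1],[0,0,0,0,0,0,0.1],[0,0,0,0,0,0,0.1],[0,0,0,0,0,0,0.1],[0,0,0,0,0,0,0.1],[0,0,0,0,0,0,0.1],[0,0,0,0,0,0,0.1],[0,0,0,0,0,0,0.1]]]' 60
```

```text
t: 33.7
tcp_pos: [401.7, -59.8, 36.8]
orientation: [0.183, 0.983, 0.0, 0.001]
wrist_force: [0.4, 0.7, 0.5]
opening: 0.513
t: 34.7
tcp_pos: [401.2, -59.9, 36.6]
orientation: [0.183, 0.983, -0.0, 0.001]
wrist_force: [-0.8, -0.0, 6.0]
opening: 0.24
t: 35.7
tcp_pos: [511.0, 21.2, 126.7]
orientation: [0.183, 0.983, 0.001, 0.002]
wrist_force: [0.2, -0.2, -1.7]
opening: 0.235
t: 36.7
tcp_pos: [507.8, 19.3, 125.8]
orientation: [0.183, 0.983, 0.0, 0.0]
wrist_force: [0.3, -0.0, -3.1]
opening: 0.236
```

```bash

python3 -m creep '[[[1,0,-15,0,0,0,0.1],[0,0,-20,0,0,0,0.1],[0,0,-13,0,0,0,0.1],[0,0,-7,0,0,0,0.1],[0,0,-3,0,0,0,0.1],[0,0,0,0,0,0,0.1],[0,0,0,0,0,0,0.1],[0,0,0,0,0,0,0.1],[0,0,0,0,0,0,0.1],[0,0,0,0,0,0,0.1]]]' 60
python3 -m creep '[[[0,0,-1,0,0,0,0.1],[0,0,0,0,0,0,0.1],[0,0,-1,0,0,0,0.1],[0,0,0,0,0,0,0.1],[0,0,-1,0,0,0,0.1],[0,0,0,0,0,0,0.1],[0,0,-1,0,0,0,0.1],[0,0,0,0,0,0,0.1],[0,0,0,0,0,0,0.1],[0,0,0,0,0,0,0.1]]]' 60
```

```text
t: 37.7
tcp_pos: [509.0, 19.3, 68.2]
orientation: [0.183, 0.983, 0.0, 0.0]
wrist_force: [0.0, -0.5, -3.4]
opening: 0.236
t: 38.7
tcp_pos: [508.8, 19.3, 63.8]
orientation: [0.183, 0.983, -0.0, 0.0]
wrist_force: [-0.2, 0.2, -3.1]
opening: 0.237
```

```bash

python3 -m creep '[[[0,0,-0.5,0,0,0,0.1],[0,0,0,0,0,0,0.1],[0,0,-0.5,0,0,0,0.1],[0,0,0,0,0,0,0.1],[0,0,-0.5,0,0,0,0.1],[0,0,0,0,0,0,0.1],[0,0,-0.5,0,0,0,0.1],[0,0,0,0,0,0,0.1],[0,0,0,0,0,0,0.1],[0,0,0,0,0,0,0.1]]]' 60
```

```text
t: 39.7
tcp_pos: [508.8, 19.3, 62.6]
orientation: [0.183, 0.983, 0.0, 0.0]
wrist_force: [-2.5, -1.1, 6.0]
opening: 0.24
```

```bash

python3 -m creep '[[[0,0,0,0,0,0,0.3],[0,0,0,0,0,0,0.45],[0,0,0,0,0,0,0.6],[0,0,0,0,0,0,0.8],[0,0,0,0,0,0,1],[0,0,0,0,0,0,1],[0,0,15,0,0,0,1],[0,0,40,0,0,0,1],[0,0,40,0,0,0,1],[0,0,0,0,0,0,1]]]' 60
python3 -m creep '[[[0,0,0,0,0,0,1],[0,0,0,0,0,0,1],[0,0,0,0,0,0,1],[0,0,0,0,0,0,1],[0,0,0,0,0,0,1],[0,0,0,0,0,0,1],[0,0,0,0,0,0,1],[0,0,0,0,0,0,1],[0,0,0,0,0,0,1],[0,0,0,0,0,0,1]]]' 60
python3 - <<'E'
from h import *
im=arm.snapshot("wrist")[:,:,::-1].copy();p=arm.camera_params("wrist")
it=arm.snapshot("top")[:,:,::-1].copy()
print(arm.get_obs()["tcp_pos"],proj(p,(508.7,19,90)),proj(p,(508.7,19,50)),proj(p,(508.7,19,26)))
a=cv2.resize(im[80:240,150:360],(400,305),interpolation=cv2.INTER_CUBIC)
b=cv2.resize(it[155:275,80:240],(400,305),interpolation=cv2.INTER_CUBIC)
c=cv2.resize(it[155:275,300:460],(400,290),interpolation=cv2.INTER_CUBIC)
cv2.imwrite("pics/f1.png",np.vstack([np.hstack([a,b]),np.hstack([c,cv2.resize(arm.snapshot("scene")[:,:,::-1],(400,290))])]))
E
```

```text
t: 40.7
tcp_pos: [512.8, 19.4, 162.6]
orientation: [0.183, 0.983, 0.001, 0.006]
wrist_force: [1.3, 0.1, 0.5]
opening: 1.001
t: 41.7
tcp_pos: [508.8, 19.3, 156.9]
orientation: [0.183, 0.983, 0.0, 0.0]
wrist_force: [0.3, 0.3, -1.0]
opening: 0.999
[508.78008489  19.29881937 156.84902256] [256.66959789 200.97602876] [256.48523903 185.59311516] [256.39884705 178.38118805]
```

View pics/f1.png

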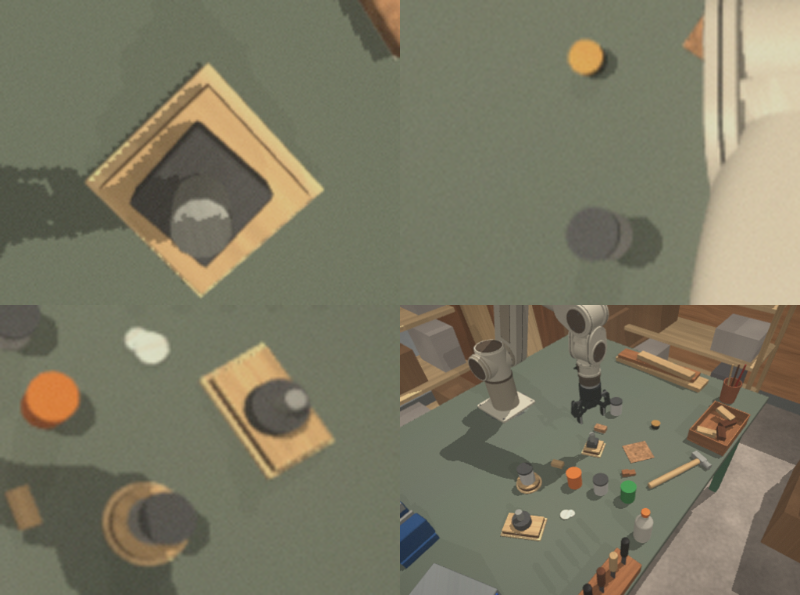

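```bash
python3 -c "
from plant import arm
o=arm.get_obs();print(o['t'],abs(o['qd']).max());arm.hand_in()"
```

```text
41.85 0.0019683023377832843
the job is handed in; nothing more can be done
```

The job is handed in at 41.9 s of the 120 s allowed. All three weights are on their blanks, and the last pictures show each one upright and near the middle.

- **Full tin:** The first tin I lifted, at about (515, 392), read about 7.5–8 N, so it is the full one. It now stands on the round blank. The other two tins were never touched.
- **Weights:** I parked the square weight on the bare bench near (400, −60). Then I set the round weight on the long blank and the square weight on the square blank. Each was lowered in 0.5–1 mm steps until the wrist force changed, by at most about 17 N on any blank.
- **Centring:** The tin is about 3–4 mm from the centre of its blank, the round weight about 2–5 mm, and the square weight about 2 mm by eye from the last picture. The limit is 12 mm.
- **Disagreement:** The wrist and top cameras differed by about 4 mm in y on the round and long blanks, so I aimed at a compromise on both. For the square blank they agreed to within 1 mm.
- **Robot at hand-in:** The open gripper was at rest about 67 mm above the square weight's post, touching nothing.

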